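Index the tube carrier and show the tall tube to the inspection camera

ROBOT

A 6-joint arm with a two-finger parallel gripper is mounted at the origin on a cart in front of the work surface, level with it; the furniture and walls round the work are solid. World frame = base frame: x ahead of the robot, y to its left, z up, the work surface at z = 0. Lengths are in m, angles in rad, forces in N, time in s.
With the tool pointing down it reaches from about 0.375 to 0.925 m from the base axis. Payload 5.7 kg.
Tool frame: the origin (TCP) lies midway between the tips of the shut fingers; the grasp point (between the pads) lies 19 mm behind it; z points along the fingers, y is the line along which they close (so a half turn about z gives the same grasp; the last joint's range is limited). The gripper opens to 85 mm and grips with 20 to 120 N. Pads are 22 mm wide; open, the fingers measure 114 mm over their backs; the gripper's body (76 mm by 85 mm) begins 54 mm behind the grasp point. The pads swing forward as they close: fully open they stand 13 mm farther back than shut.
Start: joints at [-0.115, 0.359, 1.51, -0, 1.272, -0.115], TCP at [0.6, -0, 0.193] pointing down, gripper open.
Joint ranges: [-2.97, 2.97], [-1.01, 2.36], [0.21, 2.38], [-0.96, 4.11], [0.2, 2.71], [-2.98, 2.98]. Speed limits (rad/s): [2.39, 2.39, 3.14, 3.14, 3.14, 3.14].

INTERFACE

Orientations are given as a unit quaternion [w, x, y, z].
In Python, from rig import env gives the robot as it stands. The module is installed in compiled form; this text tells all that it offers.
- The arm moves only by the shell command python3 -m crank 'ROWS' [FORCE]. ROWS is JSON, a list of rows, each an object of numbers: "tx", "ty", "tz": the shift along the tool's x, y, z in mm; "spin": the turn about the tool's z in degrees; "hand": the gripper command: -1 is fully open, 1 is shut, values between are in proportion. In form: [{"tx": .., "ty": .., "tz": .., "spin": .., "hand": ..}, ...]. A call has 1 to 8 rows; each row shifts and turns the commanded pose from where the row before left it, along the tool's axes as they then stand; what a row does not reach is not made up. A row lasts 1/8 s, in which the tool goes at most 62.5 mm and 10.7 degrees, less where a joint would pass 70% of its speed; a pose out of reach is approached as far as the arm can. A call is refused whole if a number of a shift passes 62.5 or a number of a turn 10.7, either way. A call with a gripper value outside its range is refused whole. The fingers move at their own pace and stop on an object; FORCE is the grip in N (left out, the last holds). Time passes only in rows, so rows that do not move let the fingers close. It gives the time, the measured TCP pose, the force, the opening and the grip force at its end, in the units of the state.
- env.sense(): the state, without advancing time (a new reading comes with each control period).
- env.snapshot(name): name is "scene" or "side" or "wrist"; returns (picture, depth): 480x640x3 uint8, red, green, blue; 480x640 float32, m along the optical axis (not along the pixel's ray), 0 where there is no reading.
- env.calibration(name): a dict with "mtx" (3x3 intrinsics, pixels), "k1" (the pictures are not rectified: a ray, as slopes to the right and down, at radius r is drawn at 1 + k1 r^2 times it, then the intrinsics apply), "origin" and "attitude" of the camera in the world. Camera axes: x right, y up, looking along -z (the intrinsics and any distortion apply to the point x, -y, -z); pixel columns grow to the right and rows downward; lengths in m; the calibration is good to about 2 mm. A picture is of the moment at which its call begins: read the wrist's pose just before it. calibration takes no time and is no camera call; for the wrist camera it gives the pose at the moment of the call.
- env.sign_off(): hands the job in; it is judged then, once.
Trained networks look in the newest picture that a camera, given by its name, has taken for a name from the list of things; names that differ only in an ending like _2 or _b are one class to them, and where a whole thing is asked for, a point or a joint stands for the part that bears it (a point fixed in the world has none). Each returns a list of dicts, best first, with "p" (0 to 1); they miss things now and then, are a little off and sometimes report something else, mostly with a low value. They report only what shows in the picture. A call takes as long as a camera call.
- env.boxes_of(query, camera): "rect" ([left, top, width, height] in pixels, round what is visible of it).
- env.masks_of(query, camera): "region" (480x640 bool, what is visible of it) and "rect" ([left, top, width, height] in pixels, round what is visible of it).
The state is a dict: "time": time; "joint_pos": joint angles; "qvel": joint speeds; "tau": joint torques, N m; "position": TCP position; "tcp_rot": TCP orientation; "force": force on the tool from outside, world axes, zero at the start; "moment": the same for the moment, N m; "finger_gap": finger opening in m; "finger_force": force on a finger pad.
Only numpy, scipy, OpenCV 4.12 (cv2) and the standard library are available. Lean on these libraries where they do the work, as an engineer would, in place of code of your own. Each camera call takes 0.05 s, during which the arm holds its last target. There are 200 camera calls.

TASK

Push the tube carrier along its rail fully into the station at the left end, where it clicks home, then lift the tallest of its three tubes out and present it to the inspection camera: the lower part of the glass midway between the two wire tips in front of the lens, cap end up, and leaned back so the tube is square to the camera's line of sight. Leave the carrier in its station with the two shorter tubes in their sockets, do not bump the camera or disturb the other things, and finish while still holding the tube steadily there; do not put it down or let go.

Things in the scene. Friction and masses are not known exactly. Their poses are not given: they have to be found in the camera images.
- rail: fixed aluminium and steel rail slide lying on the worktop, 72 x 344 mm, black end blocks 12 mm thick and 30 mm high. Origin at the centre of its underside; its y axis runs along the rail (the station is at the +y end, on the robot's left), z up
- carrier: white carrier block on the rail, 56 x 200 x 50 mm (long side along the rail), sliding along the rail's y only; origin at the centre of its underside, 16 mm above the worktop, axes as the rail's; block top 66 mm above the worktop. Sliding friction about 1 N, about 9 N to ride into the station detent
- station (a point): fixed point on the rail: where the centre of the carrier's black ball is when the carrier sits in the station detent (a spring plunger centres it within about 2 mm). The hard stop against the left end block is 5 mm further; let go up to 4 mm short of the detent, or at the stop, the carrier settles into the detent. Axes as the rail's
- carrier_knob (a point): centre of the black ball, 24 mm in diameter, on the carrier's upright push handle (10 mm rod at the trailing, right-hand end, 78 mm from the block's centre), 182 mm above the worktop; can be pushed or pinched, moves with the carrier
- socket_middle (a point): centre of the floor of the carrier's middle socket, 22 mm above the worktop and 26 mm from the block's centre along the rail's +y; moves with the carrier, axes as the rail's. The other sockets are 52 mm away on either side along y; all are 20 mm wide, 44 mm deep
- tall_tube: the tall capped glass tube, 154 mm long and 21 mm wide at its black screw cap (the top 27 mm), about 20 mm wide to grip just below the cap, 20 g; stands loosely upright in any one of the three sockets. Origin at the centre of its round bottom, z along the tube towards the cap
- tube_sample (a point): point on the axis of the tall tube, 50 mm above its bottom, the part of the glass that the camera is to see; clear of a grip just below the cap
- short_tube_a: a shorter capped glass tube, 132 mm long, 21 mm wide, in one of the three sockets; origin at its bottom, z towards its cap
- short_tube_b: the other short tube, 132 mm long, 21 mm wide, in one of the three sockets; origin at its bottom, z towards its cap
- camera_head: grey inspection camera, 46 x 46 x 100 mm with lens, fixed on a post at the back, looking towards the robot and 30 degrees down. Origin: centre of the lens front; looks along its own -x; y level; z leans 30 degrees, top towards the robot: the tube's z is to be parallel to it. Two thin wires run forward at y = -45 and +45 mm, ending in 8 mm black balls 120 mm ahead of the lens
- view_point (a point): the point in the air midway between the two wire tips, on the line of sight 120 mm in front of the lens, about 220 mm above the worktop: where the tube's sample point (50 mm above its bottom) is to be
- amber_vial: bystander: small amber vial, 40 mm wide, 58 mm high, standing between rail and camera; origin at its underside
- foil_bottle: bystander: small foil-capped bottle, 40 mm wide, 85 mm high, to the right of the work; origin at its underside
- spirit_lamp: bystander: glass spirit lamp, 93 mm wide, 121 mm high, well to the left of the rail; origin at its underside
- agar_dish: bystander: closed round dish, 90 mm wide, 16 mm high, left of the middle; origin at its underside
- lamp_cap: bystander: domed plastic cap, 33 mm wide, 46 mm high, between rail and camera; origin at its underside

How it is judged:
On the way, in this order (a step that is already met when the one before it is completed fails the run):
1. the carrier is clicked into the station, the tall tube still in its socket (y of carrier_knob in the frame of station between -0.006 and 0.006 m and z of tall_tube in the frame of socket_middle between -0.01 and 0.012 m), for 0.2 s.
2. the tall tube is lifted out of the carrier, held by the fingers (z of tall_tube in the frame of socket_middle above 0.06 m and contact force between the fingers and tall_tube above 0.3 N), for 0.2 s.
At the end, for the whole second after the job is handed in: the fingers alone hold the tall tube still, sample point within 20 mm of the midpoint between the wire tips, cap end up, axis within 0.2 rad of the camera's z; the carrier is within 6 mm of its station and both short tubes are in their sockets (distance between tube_sample and view_point below 0.02 m and angle between the z axis of tall_tube and the z axis of camera_head, either way round below 0.2 rad and angle between tall_tube's own z axis and vertical below 0.9 rad and contact force between the fingers and tall_tube above 0.3 N and contact force between tall_tube and camera_head below 0.2 N and contact force between tall_tube and carrier below 0.1 N and linear speed of tall_tube below 0.03 m/s and y of carrier_knob in the frame of station between -0.006 and 0.006 m and z of short_tube_a in the frame of socket_middle between -0.01 and 0.012 m and z of short_tube_b in the frame of socket_middle between -0.01 and 0.012 m); the arm keeps its last pose, push and grip.
It fails at once if the camera is bumped (more than 3 N) (contact force between camera_head and anything else above 3 N).
It fails at once if a short tube is pulled out of its socket (z of any of short_tube_a, short_tube_b in the frame of socket_middle above 0.02 m).
It fails at once if a bystander is moved more than 30 mm (distance of any of amber_vial, foil_bottle, spirit_lamp, agar_dish, lamp_cap from where it was at the start of the episode above 0.03 m).
It also fails if it takes over 51 s, if anything falls off the work surface, if the arm or the gripper's body presses on something with over 40 N, if the wrist force passes 120 N, or if a joint passes its speed limit or range.

## Working session

There is one attempt and no reset: what is moved stays moved. The work goes in short steps, Python scripts to look and compute and a shell command to move; the robot and the scene stay as the last step left them, time stands still between calls to the robot, and variables do not carry over. Pictures are saved under pics/ and viewed, at most 10 in all, crops included, and the job is handed in when it is done.

```bash
mkdir -p pics; cat > h.py <<'E'
import numpy as np, cv2
from rig import env
from scipy.spatial.transform import Rotation as R
def cal(n):
    c=env.calibration(n); a=np.array(c["attitude"],float)
    Rm=a if a.shape==(3,3) else R.from_quat(a[[1,2,3,0]]).as_matrix()
    return np.array(c["mtx"]),c["k1"],np.array(c["origin"]),Rm
def cloud(n,depth,mask,C=None):
    K,k1,o,Rm=C or cal(n); v,u=np.nonzero(mask&(depth>0)); d=depth[v,u]
    x=(u-K[0,2])/K[0,0]; y=(v-K[1,2])/K[1,1]; xd,yd=x.copy(),y.copy()
    for _ in range(8):
        s=1+k1*(x*x+y*y); x,y=xd/s,yd/s
    return np.c_[x*d,-y*d,-d]@Rm.T+o
def tool():
    s=env.sense(); q=np.array(s["tcp_rot"]); return np.array(s["position"]),R.from_quat(q[[1,2,3,0]])
E
python3 - <<'E'
from h import *
np.set_printoptions(precision=4,suppress=True)
for n in ("scene","side"):
    C=cal(n); p,d=env.snapshot(n); cv2.imwrite(f"pics/{n}0.png",p[:,:,::-1]); np.save(n+"d.npy",d)
    print(n,C[2],-C[3][:,2])
    for q in ("carrier_knob","carrier","tall_tube","short_tube_a","camera_head","amber_vial","lamp_cap","agar_dish","rail"):
        for r in env.masks_of(q,n)[:3]:
            X=cloud(n,d,r["region"],C)
            if len(X): print(q,round(r["p"],2),np.array(r["rect"]),len(X),"med",np.median(X,0),"lo",np.percentile(X,3,0),"hi",np.percentile(X,97,0))
s=env.sense(); print(s["time"],s["position"],s["tcp_rot"],s["finger_gap"])
E
```

```text
scene [-0.1692 -0.722   0.8008] [ 0.647   0.5497 -0.5284]
carrier_knob 0.92 [309.4 313.5  91.4  79.7] 3036 med [ 0.4231 -0.3024  0.0653] lo [ 0.4112 -0.3715  0.0223] hi [ 0.4673 -0.1804  0.1803]
carrier 0.96 [311.  314.6  85.9  77.3] 3062 med [ 0.4237 -0.3032  0.0654] lo [ 0.4112 -0.3715  0.0224] hi [ 0.467  -0.1806  0.1836]
tall_tube 0.74 [331.8 296.5  13.2  47. ] 343 med [ 0.4378 -0.2444  0.1305] lo [ 0.4337 -0.2499  0.0678] hi [ 0.4472 -0.2343  0.178 ]
tall_tube 0.51 [309.1 314.6  90.8  77. ] 3191 med [ 0.4247 -0.3009  0.0652] lo [ 0.4112 -0.3715  0.0205] hi [ 0.4691 -0.1796  0.1821]
short_tube_a 0.81 [319.8 298.2   8.9  35.3] 267 med [ 0.438  -0.1974  0.1199] lo [ 0.4336 -0.2032  0.0679] hi [ 0.4488 -0.1874  0.1558]
short_tube_a 0.78 [352.3 316.    8.9  40. ] 305 med [ 0.4386 -0.2967  0.1192] lo [ 0.4343 -0.3021  0.0223] hi [ 0.5663 -0.1966  0.1557]
camera_head 0.61 [318.4 142.7  21.9  28.1] 417 med [0.766  0.0595 0.3254] lo [0.7384 0.0486 0.2926] hi [0.798  0.091  0.3466]
camera_head 0.58 [309.1 312.1  91.3  79.9] 3091 med [ 0.4241 -0.3021  0.0653] lo [ 0.4112 -0.3715  0.022 ] h
[... 1677 characters left out ...]
8.7   8.7  16.5] 98 med [ 0.5785 -0.083   0.0258] lo [ 0.5669 -0.0929  0.002 ] hi [ 0.593  -0.0749  0.045 ]
agar_dish 0.74 [279.2 309.5  32.8  22.8] 578 med [0.6387 0.1179 0.0156] lo [0.601  0.0724 0.0037] hi [0.6783 0.1571 0.0216]
agar_dish 0.35 [298.7 359.4  36.2  32.5] 923 med [0.5249 0.3457 0.0572] lo [0.4893 0.3019 0.0003] hi [0.569  0.3739 0.1019]
agar_dish 0.25 [360.1 192.6  27.1  76.7] 704 med [ 0.4399 -0.2306  0.0629] lo [ 0.4156 -0.3628  0.0143] hi [ 0.4732 -0.1668  0.1852]
rail 0.72 [359.2 216.5  29.9  72.3] 646 med [ 0.4366 -0.1494  0.0073] lo [ 0.4064 -0.3934 -0.0039] hi [ 0.4822 -0.0813  0.0346]
1.0 [ 0.5999 -0.      0.1927] [-0.0001  0.7071  0.7071 -0.0001] 0.08588563164813173
```

View pics/scene0.png

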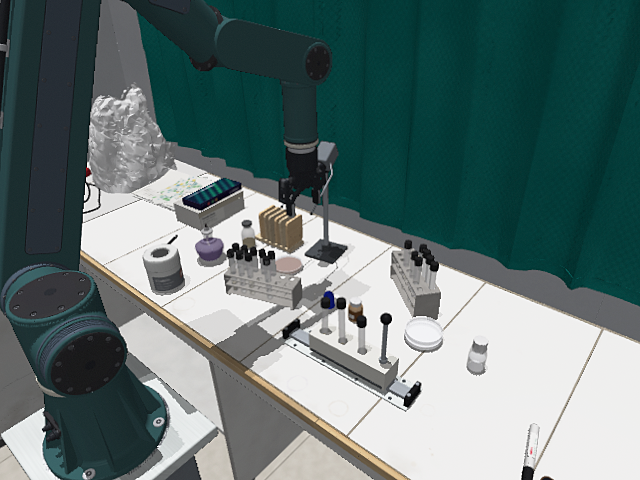

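```bash
python3 - <<'E'
from h import *
np.set_printoptions(precision=4,suppress=True)
for n in ("scene","side"):
    d=np.load(n+"d.npy"); C=cal(n); X=cloud(n,d,np.ones_like(d,bool),C)
    near=(np.abs(X[:,0]-.44)<.07)&(X[:,1]>-.47)&(X[:,1]<-.05)
    k=X[near&(X[:,2]>.172)&(X[:,2]<.2)]; print(n,"high pts",len(k))
    for y0,y1 in((-.40,-.31),(-.31,-.15)):
        q=k[(k[:,1]>y0)&(k[:,1]<y1)]; print(len(q), q.mean(0) if len(q) else '', q.min(0) if len(q) else '',q.max(0) if len(q) else '')
    t=X[near&(np.abs(X[:,2]-.066)<.003)]; r=cv2.minAreaRect((t[:,:2]*1000).astype(np.float32)); print("block top",len(t),r)
    e=X[near&(np.abs(X[:,2]-.030)<.003)]; 
    for y0,y1 in((-.47,-.40),(-.12,-.05)):
        q=e[(e[:,1]>y0)&(e[:,1]<y1)]; print("endblk",len(q), q.mean(0) if len(q) else '')
    # camera region
    m=(X[:,0]>.55)&(X[:,0]<.9)&(abs(X[:,1])<.2)&(X[:,2]>.19)
    q=X[m]; print("cam",len(q)); np.save(n+"cam.npy",q)
    # tips: low-x points
    w=q[q[:,2]<.29]; o=np.argsort(w[:,0])[:12]; print(w[o])
E
```

```text
scene high pts 178
117 [ 0.4406 -0.3519  0.1884] [ 0.4328 -0.3611  0.174 ] [ 0.4526 -0.3392  0.1977]
61 [ 0.4413 -0.2401  0.1764] [ 0.432  -0.2487  0.1722] [ 0.4516 -0.2294  0.1801]
block top 1357 ((442.8209228515625, -270.73687744140625), (61.30913543701172, 203.2187042236328), 2.1166534423828125)
endblk 109 [ 0.4464 -0.4251  0.0306]
endblk 83 [ 0.4317 -0.0935  0.0303]
cam 28673
[[ 0.5501 -0.0036  0.2757]
 [ 0.5501 -0.0093  0.2641]
 [ 0.5506 -0.0042  0.2457]
 [ 0.5508 -0.0018  0.2613]
 [ 0.5508 -0.0062  0.2762]
 [ 0.5511 -0.0057  0.2733]
 [ 0.5514 -0.0079  0.2603]
 [ 0.5514  0.0133  0.245 ]
 [ 0.5515 -0.0093  0.2823]
 [ 0.5517 -0.0095  0.2876]
 [ 0.5517 -0.0038  0.2534]
 [ 0.5519 -0.0077  0.2655]]
side high pts 55
36 [ 0.4476 -0.3419  0.1868] [ 0.4362 -0.3616  0.1746] [ 0.4575 -0.331   0.1963]
19 [ 0.4453 -0.2336  0.1757] [ 0.4365 -0.2465  0.1729] [ 0.4535 -0.2235  0.1814]
block top 243 ((445.3876953125, -266.59954833984375), (55.89712905883789, 205.93240356445312), 2.107604742050171)
endblk 7 [ 0.4411 -0.4239  0.0287]
endblk 24 [ 0.441  -0.086   0.0296]
cam 19929
[[0.5503 0.0115 0.2894]
 [0.5505 0.0072 0.2563]
 [0.5506 0.0078 0.2679]
 [0.5507 0.0064 0.2594]
 [0.5511 0.0056 0.2735]
 [0.5515 0.0171 0.2529]
 [0.5517 0.0195 0.2881]
 [0.5517 0.0179 0.2721]
 [0.5518 0.0179 0.2758]
 [0.5519 0.016  0.2632]
 [0.5522 0.0147 0.2658]
 [0.5523 0.0128 0.253 ]]
```

```bash
python3 - <<'E'
import cv2
a=cv2.imread("pics/scene0.png")[130:240,270:400]; b=cv2.imread("pics/side0.png")[190:320,220:400]
cv2.imwrite("pics/c0.png",cv2.hconcat([cv2.resize(a,(400,338),interpolation=2),cv2.resize(b,(400,338),interpolation=2)]))
E
```

```text
(no output)
```

View pics/c0.png

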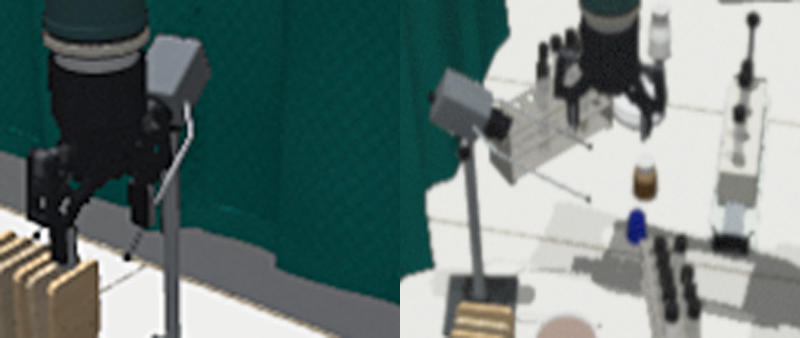

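```bash
python3 -m crank '[{"tx":-50,"ty":-20,"tz":-8,"hand":1},{"tx":-50,"ty":-20,"tz":-8,"hand":1},{"tx":-50,"ty":-20,"tz":-8,"hand":1},{"tx":-50,"ty":-20,"tz":-8,"hand":1},{"tx":-50,"ty":-20,"tz":-8,"hand":1},{"tx":-50,"ty":-20,"tz":-8,"hand":1},{"tx":-50,"ty":-20,"tz":-8,"hand":1},{"tx":-55,"ty":-18,"tz":-8,"hand":1}]'
python3 - <<'E'
from h import *
np.set_printoptions(precision=4,suppress=True)
for n in ("scene","side"):
    C=cal(n); p,d=env.snapshot(n); cv2.imwrite(f"pics/{n}1.png",p[:,:,::-1]); np.save(n+"d.npy",d)
    X=cloud(n,d,np.ones_like(d,bool),C).reshape(-1,3)
    v,u=np.nonzero(d>0)
    m=(X[:,0]>.55)&(X[:,0]<.9)&(abs(X[:,1]-.03)<.17)&(X[:,2]>.19)&(X[:,2]<.42)
    q=X[m]; print(n,len(q)); o=np.argsort(q[:,2])
    w=q[(q[:,2]>.205)&(q[:,0]<.72)]; o=np.argsort(w[:,0])[:25]; print(np.c_[w[o],u[m][(q[:,2]>.205)&(q[:,0]<.72)][o],v[m][(q[:,2]>.205)&(q[:,0]<.72)][o]])
    for r in env.masks_of("camera_head",n)[:2]:
        X=cloud(n,d,r["region"],C); print(r["p"],r["rect"],np.percentile(X,3,0),np.percentile(X,97,0))
a=cv2.imread("pics/scene1.png")[130:240,270:400]; b=cv2.imread("pics/side1.png")[190:320,220:400]
cv2.imwrite("pics/c1.png",cv2.hconcat([cv2.resize(a,(400,338),interpolation=2),cv2.resize(b,(400,289),interpolation=2,).__class__(0) if 0 else cv2.resize(b,(400,338),interpolation=2)]))
E
```

```text
scene 8668
[[  0.5501  -0.0093   0.2641 293.     211.    ]
 [  0.5501  -0.0103   0.2778 293.     206.    ]
 [  0.5501  -0.0083   0.2501 293.     216.    ]
 [  0.5504   0.0022   0.2464 290.     216.    ]
 [  0.5504  -0.0086   0.2583 293.     213.    ]
 [  0.5505  -0.0011   0.2475 291.     216.    ]
 [  0.5505  -0.0059   0.2682 292.     209.    ]
 [  0.5506  -0.0044   0.3384 290.     182.    ]
 [  0.5507  -0.0054   0.2625 292.     211.    ]
 [  0.5508  -0.0046   0.2996 291.     197.    ]
 [  0.5508  -0.0075   0.2952 292.     199.    ]
 [  0.5509  -0.0047   0.3023 291.     196.    ]
 [  0.551   -0.006    0.2761 292.     206.    ]
 [  0.5512  -0.0093   0.2797 293.     205.    ]
 [  0.5513  -0.0005   0.2497 291.     215.    ]
 [  0.5514  -0.001    0.3447 289.     179.    ]
 [  0.5514  -0.0086   0.2714 293.     208.    ]
 [  0.5514  -0.0093   0.2823 293.     204.    ]
 [  0.5515  -0.0039   0.343  290.     180.    ]
 [  0.5515  -0.0005   0.3395 289.     181.    ]
 [  0.5515  -0.0076   0.3055 292.     195.    ]
 [  0.5516  -0.0072   0.2546 293.     214.    ]
 [  0.5518  -0.0093   0.2875 293.
[... 792 characters left out ...]
     0.3346 331.     220.    ]
 [  0.5515  -0.01     0.2944 332.     227.    ]
 [  0.5515   0.0025   0.2673 331.     237.    ]
 [  0.5518   0.0093   0.3481 331.     216.    ]
 [  0.5518   0.0085   0.3405 331.     218.    ]
 [  0.552    0.0069   0.3358 331.     219.    ]
 [  0.5522   0.0139   0.2614 330.     241.    ]
 [  0.5523   0.013    0.2532 330.     243.    ]
 [  0.5523   0.0138   0.265  330.     240.    ]
 [  0.5523   0.0161   0.2889 330.     234.    ]
 [  0.5524   0.0144   0.2729 330.     238.    ]
 [  0.5524   0.0152   0.2846 330.     235.    ]
 [  0.5526   0.0149   0.2916 330.     233.    ]]
0.63 [231.8, 214.4, 75.1, 53.5] [0.702  0.0189 0.2609] [0.8081 0.1062 0.3461]$[0]: bad value
```

View pics/c1.png

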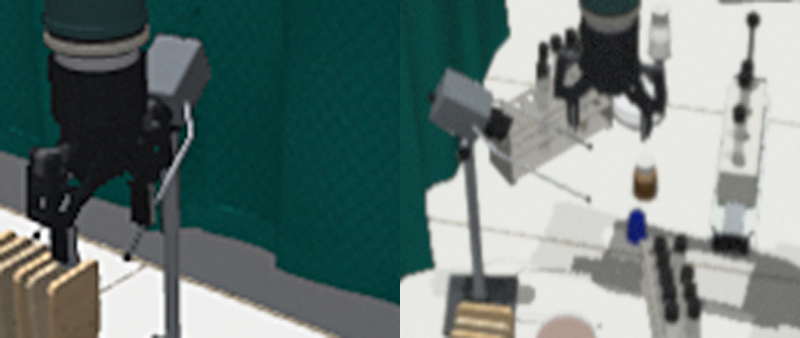

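The view is unchanged: the arm is still at the start because the call was refused, most likely for the missing "spin". The wire tips show in the side picture near (305,246) and (305,266).

```bash
python3 -m crank '[{"tx":-50,"ty":-20,"tz":-8,"spin":0,"hand":1},{"tx":-50,"ty":-20,"tz":-8,"spin":0,"hand":1},{"tx":-50,"ty":-20,"tz":-8,"spin":0,"hand":1},{"tx":-50,"ty":-20,"tz":-8,"spin":0,"hand":1},{"tx":-50,"ty":-20,"tz":-8,"spin":0,"hand":1},{"tx":-50,"ty":-20,"tz":-8,"spin":0,"hand":1},{"tx":-50,"ty":-20,"tz":-8,"spin":0,"hand":1},{"tx":-55,"ty":-18,"tz":-8,"spin":0,"hand":1}]' && python3 - <<'E'
from h import *
np.set_printoptions(precision=4,suppress=True)
for n in ("scene","side"):
    C=cal(n); p,d=env.snapshot(n); cv2.imwrite(f"pics/{n}2.png",p[:,:,::-1]); np.save(n+"d.npy",d)
    X=cloud(n,d,np.ones_like(d,bool),C)
    v,u=np.nonzero(d>0)
    m=(X[:,0]>.55)&(X[:,0]<.73)&(abs(X[:,1]-.03)<.17)&(X[:,2]>.20)&(X[:,2]<.42)
    q=np.c_[X,u,v][m]; print(n,len(q)); o=np.argsort(q[:,0])[:30]; print(q[o])
    for r in env.masks_of("camera_head",n)[:1]:
        X=cloud(n,d,r["region"],C); print(r["p"],r["rect"],np.percentile(X,3,0),np.percentile(X,97,0)); np.save(n+"cam.npy",X)
a=cv2.imread("pics/scene2.png")[130:240,270:400]; b=cv2.imread("pics/side2.png")[190:320,220:400]
cv2.imwrite("pics/c2.png",cv2.hconcat([cv2.resize(a,(400,338),interpolation=2),cv2.resize(b,(400,338),interpolation=2)]))
E
```

```text
time: 2.2
position: [0.4411, -0.4063, 0.2571]
tcp_rot: [0.0, 0.707, 0.707, 0.0]
force: [0.9, -0.6, -0.5]
finger_gap: 0.0
finger_force: 0.0
scene 297
[[  0.6021   0.089    0.2246 280.     206.    ]
 [  0.6062   0.093    0.2247 280.     205.    ]
 [  0.6063   0.0899   0.2197 281.     207.    ]
 [  0.6067   0.0898   0.2255 281.     205.    ]
 [  0.6074   0.0908   0.2219 281.     206.    ]
 [  0.6076   0.0872   0.223  282.     206.    ]
 [  0.6124   0.0917   0.2255 282.     204.    ]
 [  0.6125   0.0921   0.2224 282.     205.    ]
 [  0.6127   0.0917   0.2283 282.     203.    ]
 [  0.6151   0.0905   0.2277 283.     203.    ]
 [  0.618    0.0932   0.2287 283.     202.    ]
 [  0.6187  -0.0013   0.224  310.     214.    ]
 [  0.6207   0.0004   0.2255 310.     213.    ]
 [  0.6209   0.0959   0.2296 283.     201.    ]
 [  0.621    0.0923   0.2307 284.     201.    ]
 [  0.6217   0.0927   0.2333 284.     200.    ]
 [  0.6231  -0.0008   0.222  311.     214.    ]
 [  0.6238   0.0067   0.2221 309.     213.    ]
 [  0.624    0.0033   0.226  310.     212.    ]
 [  0.6242   0.095    0.2345 284.     1
[... 1398 characters left out ...]
.6273   0.0999   0.2341 298.     264.    ]
 [  0.6277   0.0078   0.2246 305.     246.    ]
 [  0.6286   0.0036   0.2249 305.     245.    ]
 [  0.6304   0.099    0.2327 297.     264.    ]
 [  0.6305   0.0091   0.2214 304.     247.    ]
 [  0.6308   0.0972   0.2348 297.     263.    ]
 [  0.6313   0.0056   0.2222 304.     246.    ]
 [  0.6327   0.1012   0.238  296.     263.    ]
 [  0.6338   0.0073   0.227  303.     245.    ]
 [  0.634    0.0069   0.2228 303.     246.    ]
 [  0.6359   0.1003   0.2366 295.     263.    ]
 [  0.637    0.0956   0.2361 295.     262.    ]
 [  0.6374   0.005    0.2246 302.     245.    ]]
0.71 [232.7, 218.5, 75.2, 51.3] [ 0.7115 -0.2053  0.0836] [0.8269 0.1065 0.3449]
```

View pics/c2.png

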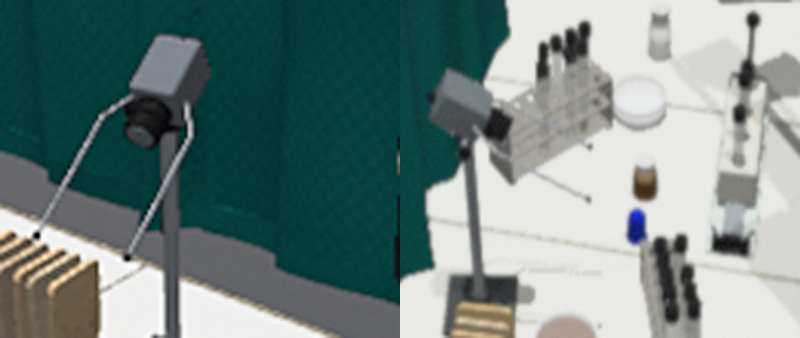

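Scene crop: the camera head is clear, and the wire tips are at about (280,206) and (310,214) in the full picture. The 3D points put the midpoint near (0.615, 0.048, 0.221), with a camera yaw of about 10°. Next I descend behind the knob and push it.

```bash
python3 -m crank '[{"tx":0,"ty":4,"tz":46,"spin":0,"hand":1},{"tx":0,"ty":0,"tz":46,"spin":0,"hand":1},{"tx":20,"ty":0,"tz":0,"spin":0,"hand":1},{"tx":18,"ty":0,"tz":0,"spin":0,"hand":1},{"tx":18,"ty":-1,"tz":0,"spin":0,"hand":1},{"tx":18,"ty":-1,"tz":0,"spin":0,"hand":1},{"tx":15,"ty":-1,"tz":0,"spin":0,"hand":1},{"tx":0,"ty":0,"tz":0,"spin":0,"hand":1}]'
python3 - <<'E'
from h import *
np.set_printoptions(precision=4,suppress=True)
n="scene"; C=cal(n); p,d=env.snapshot(n); X=cloud(n,d,np.ones_like(d,bool),C)
t=X[(abs(X[:,0]-.44)<.06)&(X[:,1]<-.06)&(X[:,1]>-.5)&(abs(X[:,2]-.066)<.003)]; print(cv2.minAreaRect((t[:,:2]*1000).astype(np.float32)), np.percentile(t,[2,98],axis=0))
E
```

```text
time: 3.4
position: [0.4429, -0.3148, 0.1651]
tcp_rot: [0.0, 0.707, 0.708, -0.0]
force: [-0.0, -0.2, 0.4]
finger_gap: -0.0001
finger_force: 0.0
((441.9024658203125, -271.1296691894531), (59.883811950683594, 202.10797119140625), 1.517458438873291) [[ 0.4124 -0.37    0.0636]
 [ 0.4709 -0.1757  0.0688]]
```

```bash
python3 - <<'E'
from h import *
p,d=env.snapshot("scene"); q,_=env.snapshot("side")
cv2.imwrite("pics/c3.png",cv2.hconcat([cv2.resize(p[270:420,270:430,::-1],(400,375),interpolation=2),cv2.resize(q[170:300,330:420,::-1],(260,375),interpolation=2)]))
E
```

```text
(no output)
```

View pics/c3.png

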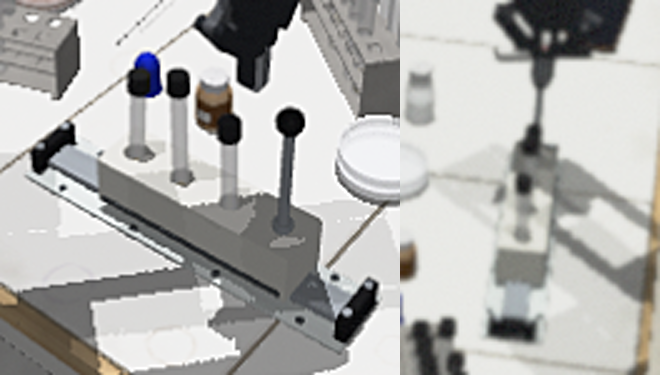

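Scene crop: the carrier has not moved, the knob is at pixel (386,319), and the fingertips are around (376,304). I'll check where the fingers really are.

```bash
python3 - <<'E'
from h import *
np.set_printoptions(precision=4,suppress=True)
s=env.sense(); print(s["position"],s["joint_pos"],s["force"])
for n,box in (("scene",(360,280,385,309)),("side",(355,170,395,200))):
    C=cal(n); p,d=env.snapshot(n)
    m=np.zeros(d.shape,bool); m[box[1]:box[3],box[0]:box[2]]=1; m&=p.max(2)<60
    X=cloud(n,d,m,C); print(n,len(X),np.percentile(X,[0,3,50,97],axis=0))
    m=np.zeros(d.shape,bool)
    K,k1,o,Rm=C
    for P in ([.4429,-.3148,.165],[.445,-.348,.182]):
        c=(np.array(P)-o)@Rm; x,y=c[0]/-c[2],c[1]/c[2]; f=1+k1*(x*x+y*y); print("proj",P,K[0,0]*x*f+K[0,2],K[1,1]*y*f+K[1,2])
E
```

```text
[ 0.4433 -0.3166  0.1649] [-0.7469  0.3073  1.6652 -0.0004  1.1683 -0.7466] [-0.099  -0.5873  0.7506]
scene 351 [[ 0.3848 -0.3328  0.2086]
 [ 0.3898 -0.3308  0.214 ]
 [ 0.4287 -0.3261  0.2568]
 [ 0.4527 -0.3093  0.2915]]
proj [0.4429, -0.3148, 0.165] 370.0154176509459 318.838045046758
proj [0.445, -0.348, 0.182] 384.827571641273 318.6826719773917
side 425 [[ 0.3985 -0.8157  0.0066]
 [ 0.4033 -0.6922  0.0129]
 [ 0.4398 -0.3042  0.2908]
 [ 0.4922 -0.2822  0.3333]]
proj [0.4429, -0.3148, 0.165] 378.70377687179814 207.10839520333596
proj [0.445, -0.348, 0.182] 379.5691115882987 197.47994924917992
```

```bash
python3 - <<'E'
from h import *
np.set_printoptions(precision=4,suppress=True)
n="scene"; p,d=env.snapshot(n); C=cal(n)
X=cloud(n,d,np.ones_like(d,bool),C)
m=(abs(X[:,0]-.443)<.08)&(abs(X[:,1]+.315)<.06)&(X[:,2]>.16)&(X[:,2]<.27)
q=X[m]; v,u=np.nonzero(d>0); v=v[m];u=u[m]; o=np.argsort(q[:,2]); o=o[::max(1,len(o)//40)]
print(np.c_[q,u,v][o])
K=cal("wrist"); print(K[2],-K[3][:,2]); print(tool()[1].as_matrix())
w,_=env.snapshot("wrist"); cv2.imwrite("pics/w3.png",w[:,:,::-1])
E
```

```text
[[  0.4402  -0.3506   0.16   384.     329.    ]
 [  0.4423  -0.3489   0.1654 384.     326.    ]
 [  0.4369  -0.3542   0.1773 385.     324.    ]
 [  0.4419  -0.3598   0.182  389.     322.    ]
 [  0.4367  -0.3538   0.1849 385.     321.    ]
 [  0.4369  -0.3535   0.1872 385.     320.    ]
 [  0.4332  -0.3513   0.1884 383.     320.    ]
 [  0.4363  -0.3538   0.1902 385.     319.    ]
 [  0.434   -0.3483   0.1913 382.     318.    ]
 [  0.4508  -0.3438   0.193  385.     312.    ]
 [  0.442   -0.345    0.1943 383.     314.    ]
 [  0.4436  -0.3484   0.1976 385.     313.    ]
 [  0.4319  -0.3206   0.2107 370.     305.    ]
 [  0.4294  -0.3151   0.2144 367.     303.    ]
 [  0.4298  -0.3195   0.2165 369.     303.    ]
 [  0.4301  -0.3192   0.2185 369.     302.    ]
 [  0.4425  -0.3268   0.222  376.     299.    ]
 [  0.4319  -0.3224   0.2239 371.     300.    ]
 [  0.4423  -0.3244   0.2258 375.     297.    ]
 [  0.4327  -0.3217   0.228  371.     298.    ]
 [  0.4323  -0.3218   0.2307 371.     297.    ]
 [  0.429   -0.3217   0.2327 370.     297.    ]
 [  0.437   -0.3229   0.2356 373.     294.  
[... 350 characters left out ...]
  -0.3301   0.2558 385.     280.    ]
 [  0.4291  -0.3275   0.2569 373.     288.    ]
 [  0.4136  -0.3293   0.2577 369.     292.    ]
 [  0.4572  -0.3263   0.2587 381.     280.    ]
 [  0.4267  -0.3199   0.2594 369.     286.    ]
 [  0.4105  -0.3269   0.2608 367.     291.    ]
 [  0.4767  -0.3268   0.2621 387.     274.    ]
 [  0.4068  -0.3272   0.2631 366.     291.    ]
 [  0.4024  -0.328    0.2661 365.     291.    ]
 [  0.3996  -0.3027   0.2673 353.     286.    ]
 [  0.4727  -0.3267   0.269  386.     272.    ]
 [  0.4797  -0.3265   0.2698 388.     270.    ]]
[ 0.4431 -0.2459  0.3465] [ 0.0001 -0.2819 -0.9595]
[[ 0.0006  1.     -0.    ]
 [ 1.     -0.0006 -0.0002]
 [-0.0002 -0.     -1.    ]]
```

View pics/w3.png

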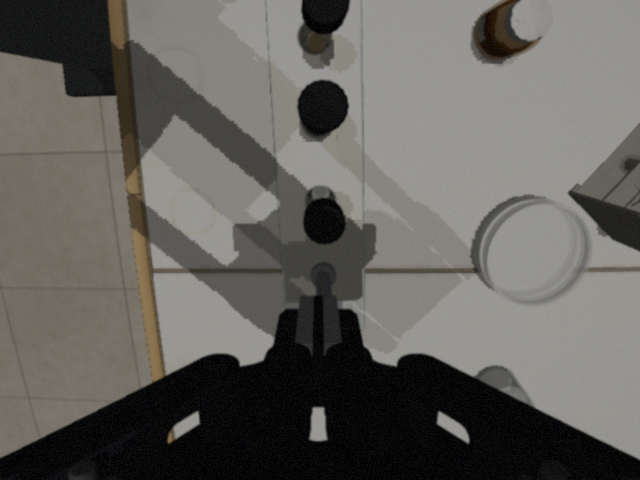

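Wrist view: fingertips at (320,300), tall tube cap at (323,105), and a short tube cap at (323,220). The knob is hidden under the fingers, so they passed above it. I'll check the heights with wrist depth.

```bash
python3 - <<'E'
from h import *
np.set_printoptions(precision=4,suppress=True)
C=cal("wrist"); p,d=env.snapshot("wrist")
for nm,(u,v) in dict(tip=(310,303),tip2=(330,303),tip3=(318,296),tall=(323,105),short=(323,222),table=(430,330),blk=(360,285),dish=(535,240)).items():
    m=np.zeros(d.shape,bool); m[v-4:v+5,u-3:u+4]=1
    X=cloud("wrist",d,m,C); print(nm,len(X),np.median(X,0) if len(X) else d[v,u])
K,k1,o,Rm=C
for P in ([.4433,-.3166,.165],[.4433,-.3166,.207],[.445,-.348,.182]):
    c=(np.array(P)-o)@Rm; x,y=c[0]/-c[2],c[1]/c[2]; f=1+k1*(x*x+y*y); print(P,K[0,0]*x*f+K[0,2],K[1,1]*y*f+K[1,2])
E
```

```text
tip 63 [ 0.4404 -0.3063  0.2152]
tip2 63 [ 0.4473 -0.3064  0.2146]
tip3 62 [ 0.4431 -0.3065  0.2089]
tall 63 [ 0.4451 -0.2402  0.1764]
short 63 [ 0.4455 -0.2925  0.1542]
table 63 [ 0.5473 -0.4329  0.0007]
blk 63 [ 0.4734 -0.3619  0.0664]
dish 63 [ 0.6171 -0.3366  0.0316]
[0.4433, -0.3166, 0.165] 318.3133952668312 277.936573629392
[0.4433, -0.3166, 0.207] 318.41882794362857 319.36116529104424
[0.445, -0.348, 0.182] 322.0784234014893 356.935660586484
```

The depth shows that the real fingertips sit about 41 mm short of the reported TCP: tip z is about 0.207 against a reported 0.165. The calibrated depth gives the table at z = 0 and the block top at 0.066, both correct. I'll plan with that offset, back off and push lower.

```bash
python3 -m crank '[{"tx":-30,"ty":0,"tz":-12,"spin":0,"hand":1},{"tx":-30,"ty":0,"tz":0,"spin":0,"hand":1},{"tx":-28,"ty":2,"tz":0,"spin":0,"hand":1},{"tx":0,"ty":0,"tz":53,"spin":0,"hand":1},{"tx":20,"ty":0,"tz":0,"spin":0,"hand":1},{"tx":15,"ty":0,"tz":0,"spin":0,"hand":1},{"tx":12,"ty":0,"tz":0,"spin":0,"hand":1},{"tx":0,"ty":0,"tz":0,"spin":0,"hand":1}]'; python3 -m crank '[{"tx":15,"ty":0,"tz":0,"spin":0,"hand":1},{"tx":15,"ty":-1,"tz":0,"spin":0,"hand":1},{"tx":10,"ty":-1,"tz":0,"spin":0,"hand":1},{"tx":5,"ty":0,"tz":0,"spin":0,"hand":1},{"tx":0,"ty":0,"tz":0,"spin":0,"hand":1}]'
cat > m.py <<'E'
from h import *
np.set_printoptions(precision=4,suppress=True)
C=cal("wrist"); p,d=env.snapshot("wrist"); X=cloud("wrist",d,np.ones_like(d,bool),C)
n=abs(X[:,0]-.445)<.05; n&=(X[:,1]>-.45)&(X[:,1]<-.03)
def fit(zl,zh,nm):
    q=X[n&(X[:,2]>zl)&(X[:,2]<zh)]; q=q[np.argsort(q[:,1])]
    for g in np.split(q,np.nonzero(np.diff(q[:,1])>.008)[0]+1):
        if len(g)>40: print(nm,len(g),(np.percentile(g,1,0)+np.percentile(g,99,0))/2,np.ptp(g[:,:2],0))
fit(.151,.158,"short"); fit(.173,.180,"tall"); fit(.19,.197,"knob"); fit(.027,.033,"endblk")
print(tool()[0],env.sense()["force"])
E
python3 m.py
```

```text
time: 4.8
position: [0.4457, -0.356, 0.1252]
tcp_rot: [0.001, 0.707, 0.708, 0.0]
force: [0.7, -1.1, 0.1]
finger_gap: -0.0003
finger_force: 0.0
time: 5.42
position: [0.4426, -0.311, 0.1235]
tcp_rot: [-0.001, 0.707, 0.707, 0.0]
force: [-0.2, 0.7, 0.2]
finger_gap: -0.0002
finger_force: 0.0
short 62 [ 0.4442 -0.2837  0.1538] [0.0073 0.002 ]
short 2664 [ 0.4489 -0.2389  0.1539] [0.0202 0.0202]
tall 361 [ 0.4427 -0.3033  0.1765] [0.0271 0.0059]
knob 3678 [ 0.4429 -0.2921  0.1933] [0.0271 0.0284]
[ 0.4425 -0.311   0.1235] [ 0.1161 -0.0909  0.3771]
```

```bash
for i in 1; do python3 -m crank '[{"tx":5,"ty":0,"tz":0,"spin":0,"hand":1},{"tx":2,"ty":0,"tz":0,"spin":0,"hand":1},{"tx":0,"ty":0,"tz":0,"spin":0,"hand":1}]'; python3 -m crank '[{"tx":3,"ty":0,"tz":0,"spin":0,"hand":1},{"tx":0,"ty":0,"tz":0,"spin":0,"hand":1}]';  python3 -m crank '[{"tx":3,"ty":0,"tz":0,"spin":0,"hand":1},{"tx":0,"ty":0,"tz":0,"spin":0,"hand":1}]'; done; python3 m.py
```

```text
time: 5.85
position: [0.4429, -0.3045, 0.1236]
tcp_rot: [-0.0, 0.707, 0.707, 0.0]
force: [0.1, -0.3, -0.0]
finger_gap: 0.0001
finger_force: 0.0
time: 6.1
position: [0.443, -0.3025, 0.1237]
tcp_rot: [0.0, 0.707, 0.707, -0.0]
force: [-0.6, -1.9, -1.0]
finger_gap: -0.0
finger_force: 1.4
time: 6.35
position: [0.4431, -0.3015, 0.1239]
tcp_rot: [0.002, 0.707, 0.707, -0.001]
force: [-1.7, -9.0, -3.1]
finger_gap: -0.0004
finger_force: 4.4
short 91 [ 0.4438 -0.2756  0.1545] [0.0085 0.0028]
short 2591 [ 0.4451 -0.2364  0.1536] [0.02   0.0204]
tall 348 [ 0.4431 -0.2951  0.1765] [0.0273 0.0017]
knob 3635 [ 0.4432 -0.283   0.1933] [0.0271 0.0269]
[ 0.4431 -0.3014  0.1239] [-2.002  -8.8432 -2.764 ]
```

```bash
python3 -m crank '[{"tx":3,"ty":0,"tz":0,"spin":0,"hand":1},{"tx":0,"ty":0,"tz":0,"spin":0,"hand":1}]'; python3 -m crank '[{"tx":2,"ty":0,"tz":0,"spin":0,"hand":1},{"tx":0,"ty":0,"tz":0,"spin":0,"hand":1}]'; python3 m.py
```

```text
time: 6.65
position: [0.4431, -0.2993, 0.124]
tcp_rot: [0.002, 0.707, 0.707, -0.002]
force: [-2.4, -12.0, -4.2]
finger_gap: 0.0002
finger_force: 5.6
time: 6.9
position: [0.4431, -0.2993, 0.1241]
tcp_rot: [0.003, 0.707, 0.707, -0.003]
force: [-4.1, -16.2, -5.8]
finger_gap: -0.0001
finger_force: 8.5
short 95 [ 0.4438 -0.2734  0.1544] [0.0085 0.003 ]
short 2604 [ 0.4472 -0.2329  0.1537] [0.0204 0.0204]
tall 345 [ 0.4432 -0.2926  0.1765] [0.0273 0.0017]
knob 3618 [ 0.4433 -0.2806  0.1933] [0.027  0.0259]
[ 0.4431 -0.2993  0.1241] [ -3.2033 -16.3479  -6.4225]
```

```bash
python3 -m crank '[{"tx":4,"ty":0,"tz":0,"spin":0,"hand":1},{"tx":0,"ty":0,"tz":0,"spin":0,"hand":1}]'; python3 - <<'E'
from h import *
np.set_printoptions(precision=4,suppress=True)
p,d=env.snapshot("scene"); X=cloud("scene",d,np.ones_like(d,bool)); cv2.imwrite("pics/s5.png",cv2.resize(p[290:420,270:430,::-1],(640,520),interpolation=2))
n=abs(X[:,0]-.44)<.02
for z in (.066,.03):
    q=X[n&(abs(X[:,2]-z)<.003)&(X[:,1]>-.45)&(X[:,1]<-.05)]; h,e=np.histogram(q[:,1],bins=np.arange(-.45,-.05,.005)); print(z,[(round(a,3),b) for a,b in zip(e,h) if b])
E
```

```text
time: 7.2
position: [0.4433, -0.2992, 0.1243]
tcp_rot: [0.006, 0.706, 0.708, -0.005]
force: [-6.5, -28.1, -11.1]
finger_gap: -0.0004
finger_force: 14.5
0.066 [(np.float64(-0.3), np.int64(27)), (np.float64(-0.295), np.int64(24)), (np.float64(-0.29), np.int64(35)), (np.float64(-0.285), np.int64(26)), (np.float64(-0.28), np.int64(14)), (np.float64(-0.275), np.int64(16)), (np.float64(-0.27), np.int64(9)), (np.float64(-0.265), np.int64(18)), (np.float64(-0.26), np.int64(27)), (np.float64(-0.255), np.int64(30)), (np.float64(-0.25), np.int64(21)), (np.float64(-0.245), np.int64(28)), (np.float64(-0.24), np.int64(28)), (np.float64(-0.235), np.int64(25)), (np.float64(-0.23), np.int64(18)), (np.float64(-0.225), np.int64(16)), (np.float64(-0.22), np.int64(7)), (np.float64(-0.215), np.int64(17)), (np.float64(-0.21), np.int64(17)), (np.float64(-0.205), np.int64(24)), (np.float64(-0.2), np.int64(24)), (np.float64(-0.195), np.int64(25)), (np.float64(-0.19), np.int64(22)), (np.float64(-0.185), np.int64(23)), (np.float64(-0.18), np.int64(20)), (np.float64(-0.175), np.int64(17)), (np.float64(-0.17), np.int64(11)), (np.float64(-0.165), np.int64(11)), (np.float64(-0.16), np.int64(12)), (np.float64(-0.155), np.int64(14)), (np.float64(-0.15), np.int64(13)), (np.float64(-0.145), np.int64(17)), (np.float64(-0.14), np.int64(26)), (np.float64(-0.135), np.int64(14)), (np.float64(-0.13), np.int64(22)), (np.float64(-0.125), np.int64(14)), (np.float64(-0.12), np.int64(9)), (np.float64(-0.115), np.int64(3)), (np.float64(-0.11), np.int64(11)), (np.float64(-0.105), np.int64(12)), (np.float64(-0.1), np.int64(10))]
0.03 [(np.float64(-0.435), np.int64(6)), (np.float64(-0.43), np.int64(40)), (np.float64(-0.425), np.int64(31)), (np.float64(-0.42), np.int64(4)), (np.float64(-0.3), np.int64(16)), (np.float64(-0.125), np.int64(1))]
```

View pics/s5.png

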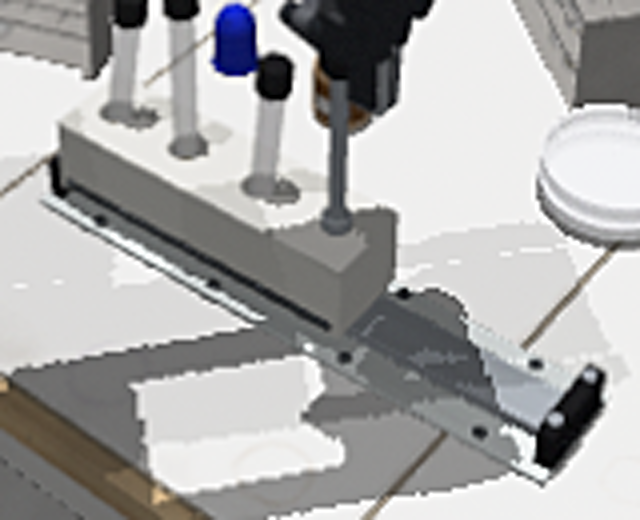

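The carrier is against the left block (the stop), and all three tubes are still in it. I'll back off so it settles into the detent, rise, and spin by -92.5°.

```bash
python3 -m crank '[{"tx":-12,"ty":0,"tz":0,"spin":0,"hand":1},{"tx":-12,"ty":0,"tz":0,"spin":0,"hand":1},{"tx":0,"ty":0,"tz":-55,"spin":0,"hand":1},{"tx":0,"ty":0,"tz":-60,"spin":0,"hand":1},{"tx":0,"ty":0,"tz":0,"spin":0,"hand":1}]'; python3 m.py;  python3 -m crank '[{"tx":0,"ty":0,"tz":0,"spin":-10.3,"hand":-0.05},{"tx":0,"ty":0,"tz":0,"spin":-10.3,"hand":-0.05},{"tx":0,"ty":0,"tz":0,"spin":-10.3,"hand":-0.05},{"tx":0,"ty":0,"tz":0,"spin":-10.3,"hand":-0.05},{"tx":0,"ty":0,"tz":0,"spin":-10.3,"hand":-0.05},{"tx":0,"ty":0,"tz":0,"spin":-10.3,"hand":-0.05},{"tx":0,"ty":0,"tz":0,"spin":-10.3,"hand":-0.05},{"tx":0,"ty":0,"tz":0,"spin":-10.3,"hand":-0.05}]'; python3 -m crank '[{"tx":0,"ty":60,"tz":0,"spin":-10.1,"hand":-0.05},{"tx":0,"ty":0,"tz":0,"spin":0,"hand":-0.05}]'; python3 m.py; python3 -c "
from h import *
print(tool()[1].as_matrix().round(3), env.sense()['joint_pos'])"
```

```text
time: 7.88
position: [0.446, -0.3162, 0.2439]
tcp_rot: [0.005, 0.707, 0.707, 0.001]
force: [0.7, -0.8, -0.5]
finger_gap: -0.0001
finger_force: 0.0
short 848 [ 0.4474 -0.2326  0.1537] [0.0194 0.0198]
knob 867 [ 0.4437 -0.2775  0.1927] [0.0192 0.0193]
endblk 211 [ 0.4497 -0.4242  0.03  ] [0.056  0.0127]
[ 0.4445 -0.3148  0.2411] [ 0.0224  0.084  -1.0115]
time: 8.93
position: [0.442, -0.3127, 0.2367]
tcp_rot: [-0.001, 0.063, 0.998, 0.001]
force: [-0.2, -0.6, 0.2]
finger_gap: 0.0447
finger_force: 0.0
time: 9.18
position: [0.4496, -0.2501, 0.2368]
tcp_rot: [-0.002, -0.024, 1.0, 0.002]
force: [-0.3, -0.1, -1.0]
finger_gap: 0.0446
finger_force: 0.0
short 726 [ 0.4471 -0.2329  0.1536] [0.0206 0.0199]
short 668 [ 0.445  -0.1316  0.1533] [0.0197 0.0199]
tall 798 [ 0.4464 -0.1667  0.1755] [0.0205 0.0201]
knob 825 [ 0.4432 -0.2778  0.1927] [0.0192 0.0198]
endblk 670 [ 0.4493 -0.4249  0.0301] [0.0556 0.0136]
endblk 115 [ 0.4308 -0.2369  0.03  ] [0.0394 0.1269]
endblk 69 [ 0.4097 -0.1219  0.03  ] [0.0033 0.0619]
[ 0.45   -0.2521  0.2371] [-0.5586 -0.4398  0.843 ]
[[-0.999 -0.046 -0.003]
 [-0.046  0.999  0.003]
 [ 0.003  0.003 -1.   ]] [-6.45049888e-01  1.99202246e-01  1.62443787e+00  4.14682700e-04
  1.32163508e+00 -2.26150931e+00]
```

```bash
python3 - <<'E'
from h import *
np.set_printoptions(precision=4,suppress=True)
for n in ("wrist","scene"):
    C=cal(n); p,d=env.snapshot(n); X=cloud(n,d,np.ones_like(d,bool),C)
    if n=="wrist": cv2.imwrite("pics/w6.png",p[:,:,::-1])
    th=np.radians(2.6); ey=np.array([-np.sin(th),np.cos(th)]); ex=np.array([np.cos(th),np.sin(th)])
    o=np.array([.4445,-.26]); a=(X[:,:2]-o)@ex; b=(X[:,:2]-o)@ey
    s=abs(a)<.024
    t=s&(abs(X[:,2]-.066)<.0025)&(abs(b)<.2); print(n,"top b",np.percentile(b[t],[.5,1,2,50,98,99,99.5]))
    t2=s&(abs(X[:,2]-.0305)<.0025)&(abs(b)<.19)
    for lo,hi in((-.19,-.14),(.14,.19)):
        k=t2&(b>lo)&(b<hi); print("end",k.sum(),np.percentile(b[k],[2,50,98]) if k.any() else '')
    # tall tube axis slices
    for z in np.arange(.07,.18,.012):
        k=(abs(X[:,2]-z)<.006)&(abs(a)<.03)&(b>.065)&(b<.112)
        if k.sum()>15: print("  z",round(z,3),k.sum(),"a",np.percentile(a[k],[5,95]),"b",np.percentile(b[k],[5,95]))
E
```

```text
wrist top b [-0.0384 -0.0375 -0.0357  0.0571  0.1562  0.1584  0.1596]
end 544 [-0.1702 -0.164  -0.1595]
end 0 
  z 0.07 2595 a [-0.0268  0.0239] b [0.0668 0.1095]
  z 0.082 98 a [-0.0058  0.0044] b [0.0808 0.0901]
  z 0.094 107 a [-0.0053  0.0047] b [0.0815 0.0917]
  z 0.106 117 a [-0.0046  0.0057] b [0.0821 0.0917]
  z 0.118 137 a [-0.004   0.0075] b [0.0827 0.0921]
  z 0.13 146 a [-0.0034  0.0075] b [0.0834 0.0926]
  z 0.142 156 a [-0.0026  0.0074] b [0.084 0.093]
  z 0.154 94 a [-0.0038  0.0074] b [0.0828 0.0934]
  z 0.166 259 a [-0.0039  0.0089] b [0.0828 0.0958]
  z 0.178 833 a [-0.0022  0.0139] b [0.0842 0.101 ]
scene top b [-0.0378 -0.0373 -0.0363  0.0489  0.1579  0.1621  0.1629]
end 81 [-0.17   -0.1655 -0.1588]
end 2 [0.1691 0.171  0.1729]
  z 0.07 295 a [-0.0283  0.0233] b [0.0668 0.1092]
  z 0.082 26 a [-0.0079  0.0018] b [0.0833 0.0932]
  z 0.094 32 a [-0.0075  0.0013] b [0.0836 0.0973]
  z 0.106 29 a [-0.0065  0.0023] b [0.0839 0.0975]
  z 0.118 34 a [-0.0062  0.0039] b [0.0855 0.0957]
  z 0.13 30 a [-0.0054  0.005 ] b [0.085  0.0966]
  z 0.142 30 a [-0.0043  0.0074] b [0.0864 0.0958]
  z 0.154 29 a [-0.0032  0.0075] b [0.0867 0.0968]
  z 0.166 44 a [-0.0046  0.0103] b [0.0846 0.0997]
  z 0.178 55 a [-0.0045  0.0132] b [0.0855 0.1035]
```

View pics/w6.png

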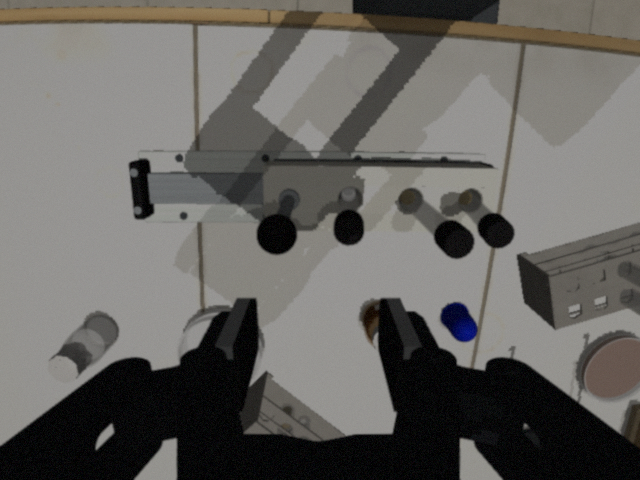

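Wrist view: rod base at (289,198), the tall tube in the middle socket with its base at (410,200) and cap at (453,238), leaning slightly. The neighbouring cap at (495,230) is too close for fingers closing along the rail. I'll grip across the rail, and tilt the tube afterwards against the free right end block. Spinning back +90° and opening.

```bash
python3 -m crank '[{"tx":0,"ty":0,"tz":0,"spin":10,"hand":-1},{"tx":0,"ty":0,"tz":0,"spin":10,"hand":-1},{"tx":0,"ty":0,"tz":0,"spin":10,"hand":-1},{"tx":0,"ty":0,"tz":0,"spin":10,"hand":-1},{"tx":0,"ty":0,"tz":0,"spin":10,"hand":-1},{"tx":0,"ty":0,"tz":0,"spin":10,"hand":-1},{"tx":0,"ty":0,"tz":0,"spin":10,"hand":-1},{"tx":0,"ty":0,"tz":0,"spin":10,"hand":-1}]'; python3 -m crank '[{"tx":20,"ty":0,"tz":0,"spin":10,"hand":-1},{"tx":0,"ty":0,"tz":0,"spin":0,"hand":-1}]'; python3 m.py; python3 -c "
from h import *
print(tool()[1].as_matrix().round(3))"
```

```text
time: 10.32
position: [0.4506, -0.2556, 0.2381]
tcp_rot: [-0.0, 0.629, 0.777, -0.0]
force: [-1.0, -0.7, 0.3]
finger_gap: 0.0852
finger_force: 0.0
time: 10.58
position: [0.446, -0.235, 0.2382]
tcp_rot: [-0.001, 0.691, 0.723, -0.0]
force: [0.5, -0.2, -0.7]
finger_gap: 0.0854
finger_force: 0.0
short 57 [ 0.4438 -0.2742  0.1545] [0.0097 0.0046]
short 720 [ 0.4475 -0.2321  0.1534] [0.02   0.0202]
short 925 [ 0.4455 -0.1309  0.1535] [0.0196 0.0197]
tall 1017 [ 0.4467 -0.1669  0.1758] [0.0201 0.0197]
knob 685 [ 0.4437 -0.2766  0.1928] [0.0194 0.0198]
endblk 472 [ 0.4495 -0.4247  0.03  ] [0.0551 0.013 ]
endblk 359 [ 0.4372 -0.0904  0.0302] [0.0556 0.0072]
[ 0.4464 -0.2357  0.2384] [0.5905 0.302  0.1361]
[[-0.047  0.999 -0.   ]
 [ 0.999  0.047 -0.   ]
 [-0.    -0.    -1.   ]]
```

```bash
python3 -m crank '[{"tx":40,"ty":1,"tz":0,"spin":0,"hand":-1},{"tx":27,"ty":1,"tz":0,"spin":0,"hand":-1},{"tx":0,"ty":0,"tz":50,"spin":0,"hand":-1},{"tx":0,"ty":0,"tz":50,"spin":0,"hand":-1},{"tx":0,"ty":0,"tz":40,"spin":0,"hand":-1},{"tx":0,"ty":0,"tz":21,"spin":0,"hand":-1},{"tx":0,"ty":0,"tz":0,"spin":0,"hand":-1}]' 20; python3 - <<'E'
from h import *
p,_=env.snapshot("scene"); w,_=env.snapshot("wrist")
cv2.imwrite("pics/g7.png",cv2.hconcat([cv2.resize(p[260:400,270:420,::-1],(400,373),interpolation=2),cv2.resize(w[:,:,::-1],(400,373))]))
E
```

```text
time: 11.5
position: [0.4447, -0.1682, 0.0762]
tcp_rot: [-0.002, 0.691, 0.723, -0.001]
force: [0.6, 1.1, 0.8]
finger_gap: 0.0852
finger_force: 0.0
```

View pics/g7.png

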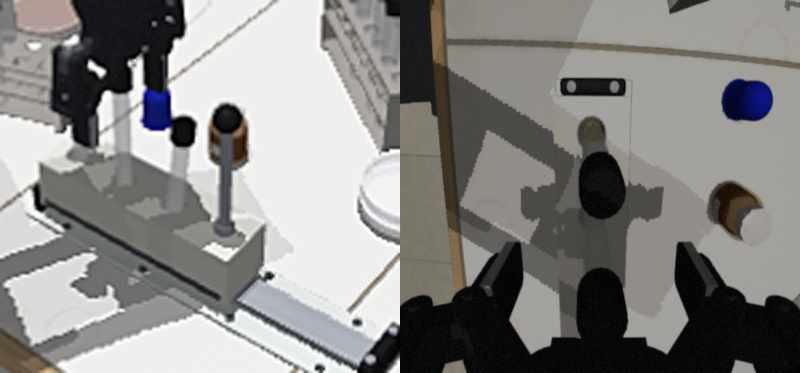

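The wrist half shows the tall cap at crop (600,300), centred between the open fingers, and the scene half shows the fingers straddling the tube. Closing gently, then a small lift.

```bash
python3 -m crank '[{"tx":0,"ty":0,"tz":0,"spin":0,"hand":1},{"tx":0,"ty":0,"tz":0,"spin":0,"hand":1},{"tx":0,"ty":0,"tz":0,"spin":0,"hand":1},{"tx":0,"ty":0,"tz":0,"spin":0,"hand":1},{"tx":0,"ty":0,"tz":0,"spin":0,"hand":1},{"tx":0,"ty":0,"tz":0,"spin":0,"hand":1}]' 30; python3 -m crank '[{"tx":0,"ty":0,"tz":-10,"spin":0,"hand":1},{"tx":0,"ty":0,"tz":-25,"spin":0,"hand":1},{"tx":0,"ty":0,"tz":-30,"spin":0,"hand":1},{"tx":0,"ty":0,"tz":-35,"spin":0,"hand":1},{"tx":0,"ty":0,"tz":-40,"spin":0,"hand":1},{"tx":0,"ty":0,"tz":-30,"spin":0,"hand":1},{"tx":0,"ty":0,"tz":-20,"spin":0,"hand":1},{"tx":0,"ty":0,"tz":0,"spin":0,"hand":1}]'; python3 - <<'E'
from h import *
np.set_printoptions(precision=4,suppress=True)
tp=tool()[0]
for n in ("scene","side"):
    C=cal(n); p,d=env.snapshot(n); X=cloud(n,d,np.ones_like(d,bool),C)
    k=(abs(X[:,0]-tp[0])<.03)&(abs(X[:,1]-tp[1])<.03)
    for z in np.arange(.16,.36,.015):
        q=X[k&(abs(X[:,2]-z)<.0075)]
        if len(q)>5: print(n,round(z,3),len(q),np.median(q,0),np.ptp(q[:,:2],0))
s=env.sense(); print(s["position"],s["finger_gap"],s["finger_force"])
E
```

```text
time: 12.35
position: [0.4443, -0.1678, 0.0777]
tcp_rot: [-0.001, 0.691, 0.723, -0.001]
force: [-5.2, -1.6, 6.1]
finger_gap: 0.0187
finger_force: 29.6
time: 13.35
position: [0.4476, -0.1686, 0.2699]
tcp_rot: [0.003, 0.691, 0.722, 0.001]
force: [0.5, 0.3, -0.8]
finger_gap: 0.0188
finger_force: 28.9
scene 0.22 23 [ 0.4402 -0.1756  0.2238] [0.0111 0.0136]
scene 0.235 44 [ 0.4396 -0.1769  0.2363] [0.012  0.0152]
scene 0.25 47 [ 0.44   -0.1755  0.2503] [0.0146 0.0136]
scene 0.265 42 [ 0.4401 -0.175   0.2648] [0.012 0.016]
scene 0.28 54 [ 0.4401 -0.1747  0.2804] [0.0148 0.0147]
scene 0.295 47 [ 0.4411 -0.1732  0.2946] [0.0172 0.0132]
scene 0.31 60 [ 0.4431 -0.1743  0.3131] [0.04   0.0198]
scene 0.325 122 [ 0.4344 -0.1741  0.3257] [0.0494 0.0184]
scene 0.34 128 [ 0.4365 -0.174   0.3401] [0.043  0.0195]
scene 0.355 122 [ 0.4461 -0.1762  0.3572] [0.059 0.024]
side 0.22 12 [ 0.4457 -0.1661  0.2218] [0.0125 0.0095]
side 0.235 20 [ 0.4451 -0.1646  0.2362] [0.0138 0.0138]
side 0.25 19 [ 0.4456 -0.1637  0.25  ] [0.0139 0.0118]
side 0.265 18 [ 0.4472 -0.163   0.2663] [0.0134 0.0171]
side 0.28 25 [ 0.4471 -0.1648  0.2816] [0.0152 0.0213]
side 0.295 14 [ 0.4454 -0.164   0.2941] [0.0125 0.0171]
side 0.31 43 [ 0.4472 -0.1603  0.3116] [0.0425 0.0319]
side 0.325 56 [ 0.4475 -0.1579  0.3263] [0.0439 0.0159]
side 0.34 53 [ 0.4484 -0.1588  0.3402] [0.0445 0.018 ]
side 0.355 92 [ 0.4474 -0.1563  0.3564] [0.0599 0.0309]
[ 0.4458 -0.1678  0.2675] 0.018611106701592068 28.877749516395852
```

The tube is gripped, lifted and upright, with its bottom near z 0.213. I'll carry it over the free right part of the rail and lower it beside the right end block.

```bash
python3 -m crank '[{"tx":-10,"ty":0,"tz":-25,"spin":0,"hand":1},{"tx":-40,"ty":-1,"tz":0,"spin":0,"hand":1},{"tx":-50,"ty":-1,"tz":0,"spin":0,"hand":1},{"tx":-50,"ty":-1,"tz":0,"spin":0,"hand":1},{"tx":-45,"ty":-1,"tz":0,"spin":0,"hand":1},{"tx":-30,"ty":-2,"tz":0,"spin":0,"hand":1},{"tx":-7,"ty":0,"tz":0,"spin":0,"hand":1},{"tx":0,"ty":0,"tz":0,"spin":0,"hand":1}]'; python3 -m crank '[{"tx":0,"ty":0,"tz":50,"spin":0,"hand":1},{"tx":0,"ty":0,"tz":55,"spin":0,"hand":1},{"tx":0,"ty":0,"tz":50,"spin":0,"hand":1},{"tx":0,"ty":0,"tz":40,"spin":0,"hand":1},{"tx":0,"ty":0,"tz":0,"spin":0,"hand":1}]'; python3 m.py
```

```text
time: 14.45
position: [0.4495, -0.3993, 0.2915]
tcp_rot: [-0.001, 0.692, 0.722, 0.0]
force: [0.8, -0.3, -0.6]
finger_gap: 0.0182
finger_force: 28.9
time: 15.08
position: [0.4478, -0.396, 0.0948]
tcp_rot: [-0.004, 0.691, 0.723, 0.0]
force: [-0.5, -0.1, -0.3]
finger_gap: 0.0183
finger_force: 29.0
short 1286 [ 0.4479 -0.3926  0.1545] [0.0458 0.0178]
tall 2284 [ 0.448  -0.3921  0.1766] [0.0782 0.0238]
knob 12478 [ 0.448  -0.3963  0.1935] [0.096  0.0293]
endblk 888 [ 0.449  -0.4247  0.0301] [0.0559 0.0137]
endblk 130 [ 0.4449 -0.2996  0.03  ] [0.0558 0.0022]
[ 0.4493 -0.398   0.0971] [-0.2501  0.5021  1.0638]
```

```bash
python3 -m crank '[{"tx":0,"ty":0,"tz":21,"spin":0,"hand":1},{"tx":-10,"ty":0,"tz":0,"spin":0,"hand":1},{"tx":-10,"ty":0,"tz":1,"spin":0,"hand":1},{"tx":-10,"ty":0,"tz":2,"spin":0,"hand":1},{"tx":0,"ty":0,"tz":0,"spin":0,"hand":1}]' 20; cat > t.py <<'E'
from h import *
np.set_printoptions(precision=4,suppress=True)
import sys
tp,tr=tool(); zlo,zhi=map(float,sys.argv[1:3])
s=env.sense(); print(s["time"],tp,s["force"],s["finger_gap"],s["finger_force"])
# glass points below fingers (grip = tcp - 60mm tool z); tube runs below tip
for n in ("scene","side"):
    C=cal(n); p,d=env.snapshot(n); X=cloud(n,d,np.ones_like(d,bool),C)
    k=(X[:,2]>zlo)&(X[:,2]<zhi)&(np.hypot(*(X[:,:2]-tp[:2]).T)<.09); q=X[k]
    if len(q)<20: print(n,"few",len(q)); continue
    c=np.median(q,0); dd=np.linalg.svd(q-c,full_matrices=False)[2][0]; dd*=np.sign(dd[2])
    print(n,len(q),"c",c,"axis",dd,"tilt",np.degrees(np.arccos(dd[2])),"lowest",q[q[:,2]<zlo+.008].mean(0))
E
python3 t.py .045 .110; python3 - <<'E'
from h import *
p,_=env.snapshot("scene"); a=cv2.resize(cv2.imread("pics/s5.png"),(160,130),interpolation=cv2.INTER_AREA); b=p[290:420,270:430,::-1]
# carrier right end/rod foot patch
T=cv2.resize(a,None,fx=4,fy=4,interpolation=2); B=cv2.resize(b,None,fx=4,fy=4,interpolation=2)
for nm,(x0,y0,x1,y1) in dict(rodfoot=(70,35,105,88),socket=(60,40,80,52),rail_end=(128,88,158,125)).items():
    r=cv2.matchTemplate(B,T[y0*4:y1*4,x0*4:x1*4],cv2.TM_CCOEFF_NORMED); _,v,_,l=cv2.minMaxLoc(r); print(nm,v,l[0]/4-x0,l[1]/4-y0)
E
```

```text
time: 15.75
position: [0.4516, -0.4317, 0.0743]
tcp_rot: [0.001, 0.692, 0.722, -0.0]
force: [-0.1, 0.8, 1.2]
finger_gap: 0.0185
finger_force: 24.5
15.75 [ 0.4516 -0.4317  0.0743] [-0.1352  0.7714  1.1736] 0.01851483138817305 24.542483292680117
scene 151 c [ 0.4443 -0.4201  0.0751] axis [-0.0027 -0.1743  0.9847] tilt 10.036430456348924 lowest [ 0.4447 -0.4153  0.0493]
side 29 c [ 0.449  -0.4171  0.0998] axis [ 0.0355 -0.1569  0.987 ] tilt 9.260067685824593 lowest [ 0.4479 -0.4066  0.0475]
rodfoot 0.8280186653137207 0.0 0.25
socket 0.9579954147338867 0.0 0.25
rail_end 0.6984961032867432 0.0 0.0
```

The pivot works: 10° of lean so far. The carrier hasn't shifted since the stop. Continuing along the arc.

```bash
python3 -m crank '[{"tx":-12,"ty":0,"tz":4,"spin":0,"hand":1},{"tx":-12,"ty":0,"tz":5,"spin":0,"hand":1},{"tx":-11,"ty":0,"tz":6,"spin":0,"hand":1},{"tx":0,"ty":0,"tz":0,"spin":0,"hand":1}]'; python3 t.py .045 .095
```

```text
time: 16.4
position: [0.4524, -0.4661, 0.0578]
tcp_rot: [-0.0, 0.692, 0.722, -0.0]
force: [-0.3, -0.5, 0.9]
finger_gap: 0.0184
finger_force: 24.4
16.4 [ 0.4524 -0.4661  0.0578] [-0.3053 -0.4625  0.8912] 0.01836472057098597 24.365871500621097
scene 153 c [ 0.444  -0.4311  0.0699] axis [ 0.0293 -0.5571  0.8299] tilt 33.90730477096799 lowest [ 0.4442 -0.4187  0.0479]
side 29 c [ 0.4494 -0.4298  0.0817] axis [ 0.116  -0.5294  0.8404] tilt 32.82043638452264 lowest [ 0.4476 -0.4141  0.0481]
```

The lean is about 33°. I'll lift clear, firm up the grip and spin towards the camera yaw, then check obstacle heights along the way.

```bash
python3 -m crank '[{"tx":0,"ty":0,"tz":-20,"spin":0,"hand":1},{"tx":0,"ty":0,"tz":-45,"spin":0,"hand":1},{"tx":0,"ty":0,"tz":-50,"spin":0,"hand":1},{"tx":0,"ty":0,"tz":-50,"spin":0,"hand":1},{"tx":0,"ty":0,"tz":-45,"spin":0,"hand":1},{"tx":0,"ty":0,"tz":-20,"spin":0,"hand":1}]' 50; python3 -m crank '[{"tx":0,"ty":0,"tz":0,"spin":10.3,"hand":1},{"tx":0,"ty":0,"tz":0,"spin":10.3,"hand":1},{"tx":0,"ty":0,"tz":0,"spin":10.3,"hand":1},{"tx":0,"ty":0,"tz":0,"spin":10.3,"hand":1},{"tx":0,"ty":0,"tz":0,"spin":10.3,"hand":1},{"tx":0,"ty":0,"tz":0,"spin":10.3,"hand":1},{"tx":0,"ty":0,"tz":0,"spin":10.3,"hand":1},{"tx":0,"ty":0,"tz":0,"spin":10.3,"hand":1}]'; python3 t.py .225 .28; python3 - <<'E'
from h import *
print(tool()[1].as_matrix().round(3),env.sense()["joint_pos"])
for n in ("scene","side"):
    p,d=env.snapshot(n); X=cloud(n,d,np.ones_like(d,bool)); X=X[X[:,2]<.4]
    print(n); print("y",np.round(np.arange(-.4,.2,.05),2))
    for x in np.arange(.40,.66,.04):
        print(round(x,2),[int(1000*np.percentile(q,99)) if len(q:=X[(abs(X[:,0]-x-.02)<.02)&(abs(X[:,1]-y-.025)<.025),2])>5 else None for y in np.arange(-.4,.2,.05)])
E
```

```text
time: 17.25
position: [0.4534, -0.4659, 0.2924]
tcp_rot: [0.003, 0.691, 0.722, -0.001]
force: [-0.2, -0.1, 0.9]
finger_gap: 0.0185
finger_force: 48.7
time: 18.25
position: [0.4525, -0.4647, 0.2886]
tcp_rot: [0.0, 0.996, 0.085, -0.0]
force: [0.3, -0.5, 0.1]
finger_gap: 0.0179
finger_force: 48.7
18.25 [ 0.4525 -0.4647  0.2886] [ 0.3102 -0.4538  0.1177] 0.01794967287167285 48.715247658328735
scene 66 c [ 0.4985 -0.4592  0.2669] axis [-0.5537 -0.0077  0.8327] tilt 33.626680391167824 lowest [nan nan nan]
side 36 c [ 0.5075 -0.4518  0.2648] axis [-0.5585 -0.1505  0.8158] tilt 35.33729805119519 lowest [nan nan nan]
[[ 0.985  0.174 -0.   ]
 [ 0.174 -0.985 -0.   ]
 [-0.     0.    -1.   ]] [-9.04880357e-01  3.65876151e-01  1.26299248e+00 -2.88122153e-04
  1.51279217e+00  4.90654140e-01]
scene
y [-0.4  -0.35 -0.3  -0.25 -0.2  -0.15 -0.1  -0.05 -0.    0.05  0.1   0.15
  0.2 ]
0.4 [16, 17, 192, 153, 70, 153, 67, 5, 4, 4, 3, 55, 5]
0.44 [17, 17, 194, 156, 70, 156, 68, 4, 69, 142, 141, 138, 5]
0.48 [4, 4, 4, None, None, None, None, 70, 141, 143, 142, 143, 6]
0.52 [3, 3, 5, 4, 29, 5, 5, 71, 139, 141, -524, None, None]
0.56 [34, 33, 4, 5, 62, 41, 47, 5, -768, 19, 18, 4, None]
0.6 [34, 35, 4, 4, 4, 4, 5, 5, 230, 237, 20, 19, 6]
0.64 [34, 90, 89, 4, 5, 5, 5, 4, 252, 251, 261, 19, 19]
side
y [-0.4  -0.35 -0.3  -0.25 -0.2  -0.15 -0.1  -0.05 -0.    0.05  0.1   0.15
  0.2 ]
0.4 [19, 37, 187, 140, 69, 150, 66, 6, 6, 7, 6, 5, 7]
0.44 [18, None, 195, 155, 70, 155, 69, 7, 8, 143, 144, 73, 5]
0.48 [9, 10, 6, 7, 5, 5, 6, 69, 141, 142, 142, 142, 6]
0.52 [6, 5, 3, 7, 5, 6, 7, 68, 136, 138, 6, 5, 5]
0.56 [33, 36, 5, 7, 61, 37, 43, 56, 6, 7, 21, 6, 5]
0.6 [39, 37, 31, 6, 5, 6, 7, 9, 223, 235, 22, 18, 5]
0.64 [36, 86, 90, 5, 7, 4, 4, 5, 247, 248, 260, 19, 4]t.py:12: RuntimeWarning: Mean of empty slice.
  print(n,len(q),"c",c,"axis",dd,"tilt",np.degrees(np.arccos(dd[2])),"lowest",q[q[:,2]<zlo+.008].mean(0))
  ret = um.true_divide(
```

```bash
python3 -m crank '[{"tx":17,"ty":-45,"tz":0,"spin":0,"hand":1},{"tx":17,"ty":-53,"tz":0,"spin":0,"hand":1},{"tx":17,"ty":-53,"tz":0,"spin":0,"hand":1},{"tx":17,"ty":-53,"tz":0,"spin":0,"hand":1},{"tx":17,"ty":-53,"tz":0,"spin":0,"hand":1},{"tx":17,"ty":-53,"tz":0,"spin":0,"hand":1},{"tx":17,"ty":-53,"tz":0,"spin":0,"hand":1},{"tx":17,"ty":-53,"tz":0,"spin":0,"hand":1}]'; python3 -m crank '[{"tx":17,"ty":-40,"tz":10,"spin":0,"hand":1},{"tx":0,"ty":-21,"tz":25,"spin":0,"hand":1},{"tx":0,"ty":0,"tz":8,"spin":0,"hand":1},{"tx":0,"ty":0,"tz":0,"spin":0,"hand":1}]';python3 t.py .212 .272; python3 - <<'E'
from h import *
np.set_printoptions(precision=4,suppress=True)
print(tool()[1].as_matrix().round(3))
# lowest points of the tube
for n in ("scene","side"):
    p,d=env.snapshot(n); X=cloud(n,d,np.ones_like(d,bool)); tp=tool()[0]
    q=X[(X[:,2]>.16)&(X[:,2]<.24)&(np.hypot(X[:,0]-tp[0]-.05,X[:,1]-tp[1])<.04)]; o=np.argsort(q[:,2])[:12]; print(n,q[o].mean(0),q[:,2].min())
E
```

```text
time: 19.45
position: [0.5136, -0.0298, 0.289]
tcp_rot: [0.0, 0.996, 0.09, 0.0]
force: [-0.4, -0.0, -0.2]
finger_gap: 0.0182
finger_force: 48.8
time: 19.95
position: [0.5193, 0.0309, 0.2454]
tcp_rot: [0.0, 0.996, 0.089, -0.001]
force: [0.7, 0.1, -0.3]
finger_gap: 0.0183
finger_force: 48.8
19.95 [0.5193 0.0309 0.2454] [ 0.6932  0.0571 -0.3373] 0.018299641880511388 48.81599495522096
scene 112 c [0.5563 0.034  0.2439] axis [-0.5204 -0.0762  0.8505] tilt 31.72947512419011 lowest [0.5709 0.0372 0.2164]
side 108 c [0.5632 0.0454 0.2426] axis [-0.5131 -0.1053  0.8518] tilt 31.590240111975028 lowest [0.5794 0.0484 0.2157]
[[ 0.985  0.175  0.001]
 [ 0.175 -0.985 -0.   ]
 [ 0.001  0.001 -1.   ]]
scene [0.573  0.0369 0.2158] 0.21154784021501516
side [0.5791 0.0481 0.2148] 0.20882341643962143
```

```bash
python3 -m crank '[{"tx":0,"ty":1,"tz":20,"spin":0,"hand":1},{"tx":10,"ty":0,"tz":9,"spin":0,"hand":1},{"tx":16,"ty":0,"tz":0,"spin":0,"hand":1},{"tx":16,"ty":0,"tz":0,"spin":0,"hand":1},{"tx":12,"ty":0,"tz":0,"spin":0,"hand":1},{"tx":7,"ty":0,"tz":0,"spin":0,"hand":1},{"tx":0,"ty":0,"tz":0,"spin":0,"hand":1},{"tx":0,"ty":0,"tz":0,"spin":0,"hand":1}]'; python3 t.py .185 .240; python3 - <<'E'
from h import *
p,_=env.snapshot("scene"); q,_=env.snapshot("side")
cv2.imwrite("pics/f9.png",cv2.hconcat([cv2.resize(p[130:270,250:400,::-1],(400,373),interpolation=2),cv2.resize(q[180:320,220:400,::-1],(400,373),interpolation=2)]))
E
```

```text
time: 21.15
position: [0.5793, 0.0412, 0.2166]
tcp_rot: [0.0, 0.996, 0.088, -0.0]
force: [0.3, 1.3, 0.2]
finger_gap: 0.0177
finger_force: 48.8
21.15 [0.5793 0.0412 0.2166] [0.3219 1.3496 0.1802] 0.017710633043290572 48.82436925006914
scene 129 c [0.6199 0.0443 0.2221] axis [ 0.3397 -0.9277  0.155 ] tilt 81.08276252457327 lowest [0.6317 0.0482 0.1882]
side 130 c [0.6253 0.0554 0.2217] axis [ 0.2    -0.9797  0.012 ] tilt 89.31203701902182 lowest [0.6366 0.0584 0.1883]
```

View pics/f9.png

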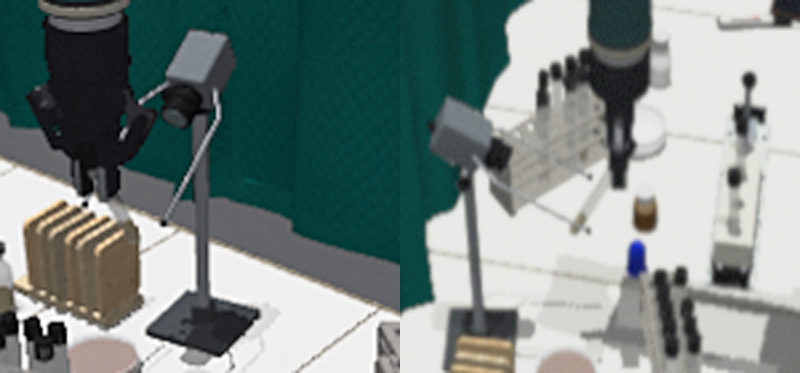

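The two wire tips frame the glass in both halves. Its axis at z 0.221 is about (0.614, 0.05), within a few millimetres of the midpoint, with about 32° of lean. The carrier and both short tubes are in place, so I'm handing in.

```bash
python3 -c "
from rig import env
print(env.sign_off())"
```

```text
the job is handed in; nothing more can be done
None
```

I've handed the job in, but no verdict came back. The gripper is holding the tall tube within about 5 mm of the midpoint between the wire tips, leaned back about 32° (30° is square). Both short tubes are in their sockets. The carrier is at the station end but sits about 4 mm past the detent by my measurement (limit 6 mm), because I saw no sign of it settling back after I pushed it to the stop.

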